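Hang the steaming baskets on one hook, largest first

TASK

Hang the two aluminium steaming baskets by their hoops on the steel hook stand: first the large one in the rear dip of the hook, next to the post, and only then the small one in the front dip, next to the upturned tip. Both end up hanging level and still, clear of the counter; leave the aluminium cup where it stands.

Things in the scene. Friction and masses are not known exactly. Their poses are not given: they have to be found in the camera images.
- hook: Fixed steel stand, origin on the counter under its post (16 mm thick, 193 high). Base plate 12 thick, x -45..85, y +-65. One 10 mm bar points along local -x at y 0; its top face: z 198 by the post, rear dip 190 at x -64..-76, hump 199 at x -91, front dip 190 at x -106..-118, upturned tip 204 ending at x -143. Nothing stands above it; hoops go over the tip along +x, then down.
- large_basket: Large loose aluminium pail, upright, 110 mm wide, 60 high, 0.26 kg; origin centre of underside, z up. 6 mm wire hoop in its local y-z plane, y +-52 straight up to z 100, then sloping to a peak on the axis, underside at z 151. On the peak an upright wooden grip, 20 (x) by 18 (y), z 158 to 202. Hung in the rear dip, its origin is about 41 above the counter. Half a turn makes no difference.
- small_basket: Small loose aluminium pail, upright, 68 mm wide, 36 high, 0.14 kg; origin centre of underside, z up. 6 mm wire hoop in its local y-z plane, y +-31 up to z 48, then sloping to a peak on the axis, underside at z 81. On it the same wooden grip, 20 (x) by 18 (y), z 88 to 132. Hung in the front dip, its origin is about 112 up, just above the large pail's mouth. Half a turn makes no difference.
- cup: Bystander: aluminium drinking cup with a side handle and no hoop, 76 mm wide, 75 high, farther out than the baskets; origin centre of underside. Leave it alone.
Things that resemble listed ones, but are neither listed nor needed, are in the scene too. What is shaped like the large_basket but blue is not meant.

How it is judged:
By the outcome, as a careful person would: the job done as asked, in the order asked, and still so for the second after the job is handed in, with the robot touching nothing.
It also fails if it takes over 64 s, if anything falls off the work surface, if the arm or the gripper's body presses on something with over 40 N, if the wrist force passes 120 N, or if a joint passes its speed limit or range.

ROBOT

A 6-joint arm with a two-finger parallel gripper is mounted at the origin on the work surface. World frame = base frame: x ahead of the robot, y to its left, z up, the work surface at z = 0. Lengths are in m, angles in degrees, forces in N, time in s.
With the tool pointing down it reaches from about 0.3 to 0.75 m from the base axis. Payload 8.5 kg.
Tool frame: the origin (TCP) lies at the very end of the fingers, on their centre line; the grasp point (between the pads) lies 19 mm behind it; x points along the fingers, y is the direction in which the jaws open and shut, and the axes are right-handed (so a half turn about x gives the same grasp; the last joint's range is limited). The gripper opens to 85 mm and grips with 20 to 120 N. Pads are 22 mm wide; open, the fingers measure 114 mm over their backs; the gripper's body (76 mm by 85 mm) begins 54 mm behind the grasp point. The pads swing forward as they close: fully open they stand 13 mm farther back than shut.
Start: joints at [-88.539, 21.807, 74.336, -0, 83.858, -12.336], TCP at [0.131, -0.534, 0.231] pointing down, gripper open.
Joint ranges: [-178.18, 178.18], [-50.72, 133.34], [12.68, 142.11], [-81.47, 261.47], [9.98, 163.14], [-165.26, 165.26]. Speed limits (degrees/s): [136.94, 136.94, 180, 180, 180, 180].

INTERFACE

Orientations are given as a 3x3 rotation matrix whose columns are the frame's x, y, z axes.
In Python, from rig import sensors, cams, env gives the robot as it stands.
- The arm moves only by the shell command python3 -m crank 'ROWS' [FORCE]. ROWS is a JSON object of lists of equal length, an entry for each row: "hand": the closure in counts, from 0 (fully open) to 255 (shut); "translation": the shift along the tool's x, y, z in m, a list of three; "dr": the turn, a rotation vector about the tool's x, y, z in rad, a list of three. A call has 1 to 5 rows; each row is the pose to reach, as a shift and turn from the pose commanded when the call began, along the tool's axes at that moment; what a row does not reach only later rows make up. A row lasts 1/10 s, in which the tool goes at most 50 mm and 8.59 degrees, less where a joint would pass 70% of its speed; a pose out of reach is approached as far as the arm can. A call with a gripper value outside its range is refused whole. The fingers move at their own pace and stop on an object; FORCE is the grip in N (left out, the last holds). Time passes only in rows, so rows that repeat a pose let the fingers close. It gives the time, the measured TCP pose, the force and the opening at its end, in the units of the state.
- sensors.observe(): the state, without advancing time (a new reading comes with each control period).
- cams.get_image(name): name is "scene" or "top" or "wrist"; returns (picture, depth): 420x560x3 uint8, blue, green, red; 420x560 float32, m along the optical axis (not along the pixel's ray), 0 where there is no reading.
- cams.calibration(name): a dict with "vertical_fov" (degrees; the focal length in pixels is half the picture's height over the tangent of half this angle, whatever the lens; pixels are square), "cx", "cy" (the principal point, pixels), "extrinsics" (4x4, takes a point from camera to world coordinates). Camera axes: x right, y down, z forward; pixel columns grow to the right and rows downward; lengths in m; the calibration is good to about 2 mm. A picture is of the moment at which its call begins: read the wrist's pose just before it. calibration takes no time and is no camera call; for the wrist camera it gives the pose at the moment of the call.
- env.close_job(): hands the job in, once; it reports no verdict.
The state is a dict: "time_s": time; "q": joint angles; "qvel": joint speeds; "joint_efforts": joint torques, N m; "position": TCP position; "tool_rot": TCP orientation; "ft_force": force on the tool from outside, world axes, zero at the start; "wrist_torque": the same for the moment, N m; "grip_width": finger opening in m.
Only numpy, scipy, OpenCV 4.12 (cv2) and the standard library are available. Lean on these libraries where they do the work, as an engineer would, in place of code of your own. Each camera call takes 0.05 s, during which the arm holds its last target. There are 200 camera calls.

## Working session

There is one attempt and no reset: what is moved stays moved. The work goes in short steps, Python scripts to look and compute and a shell command to move; the robot and the scene stay as the last step left them, time stands still between calls to the robot, and variables do not carry over. Pictures are saved under pics/ and viewed, about 8 in all and at most 12, crops included, and the job is handed in when it is done.

```bash
ls; mkdir -p pics
cat > h.py <<'E'
import numpy as np,cv2
from rig import sensors,cams,env
def grab(n,f):
    c=cams.calibration(n);p,d=cams.get_image(n);cv2.imwrite('pics/%s.png'%f,p);np.savez('pics/%s.npz'%f,d=d,E=np.array(c['extrinsics']),k=[c['vertical_fov'],c['cx'],c['cy']]);return p,d
def cloud(f):
    z=np.load('pics/%s.npz'%f);d=z['d'];fl=210/np.tan(np.radians(z['k'][0]/2));v,u=np.mgrid[:420,:560]
    P=np.stack([(u-z['k'][1])/fl*d,(v-z['k'][2])/fl*d,d,np.ones_like(d)],-1)@z['E'].T
    P=P[...,:3];P[d==0]=np.nan;return P
E
python3 - <<'E'
from h import *
for n in ['scene','top']:
    grab(n,n+'0');print(cams.calibration(n))
print(sensors.observe())
E
```

```text
pics
{'vertical_fov': 50.077660222566536, 'cx': 277.7084695714097, 'cy': 206.92749079105957, 'extrinsics': array([[-0.45837204,  0.61486765, -0.64174204,  1.24865392],
       [ 0.88874942,  0.32070186, -0.32752831,  0.38803031],
       [ 0.0044213 , -0.72047768, -0.69346403,  0.85644899],
       [ 0.        ,  0.        ,  0.        ,  1.        ]])}
{'vertical_fov': 43.21134281695764, 'cx': 283.88606617541836, 'cy': 211.30584298016555, 'extrinsics': array([[-2.10803014e-02, -9.96898930e-01,  7.58165171e-02,
         3.96685168e-01],
       [-9.99750876e-01,  2.15754228e-02,  5.71730399e-03,
        -8.32127610e-04],
       [-7.33534765e-03, -7.56771069e-02, -9.97105395e-01,
         1.37917591e+00],
       [ 0.00000000e+00,  0.00000000e+00,  0.00000000e+00,
         1.00000000e+00]])}
{'time_s': 0.1, 'q': array([-8.85400045e+01,  2.18377904e+01,  7.43769610e+01,  3.32369863e-04,
        8.38586142e+01, -1.23346713e+01]), 'qvel': array([-0.0115548 ,  0.00095112, -0.1206025 ,  0.10674642, -0.04989324,
       -0.09767105]), 'joint_efforts': array([ 5.92180935e-03, -4.49216723e+01, -2.31652629e+01, -1.21640323e-04,
        3.67044806e-03,  4.43202893e-06]), 'position': array([ 0.13114679, -0.53388075,  0.23078764]), 'tool_rot': array([[-2.68592752e-05,  2.38442439e-01, -9.71156631e-01],
       [ 1.28020132e-03, -9.71155828e-01, -2.38442277e-01],
       [-9.99999180e-01, -1.24968039e-03, -2.79169783e-04]]), 'ft_force': array([ 0.26495563,  0.10113972, -0.21445675]), 'wrist_torque': array([-0.01027742,  0.06690421, -0.02132325]), 'grip_width': 0.08532368617913687}
```

View pics/scene0.png

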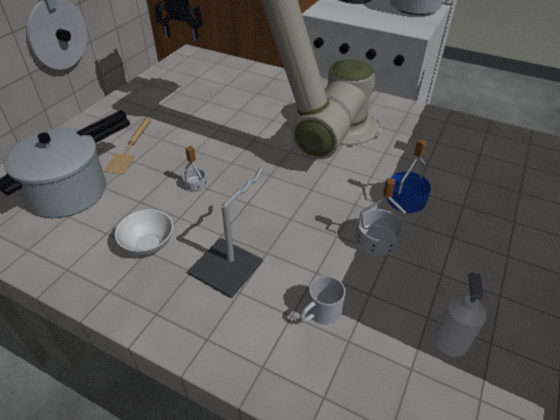

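View pics/top0.png

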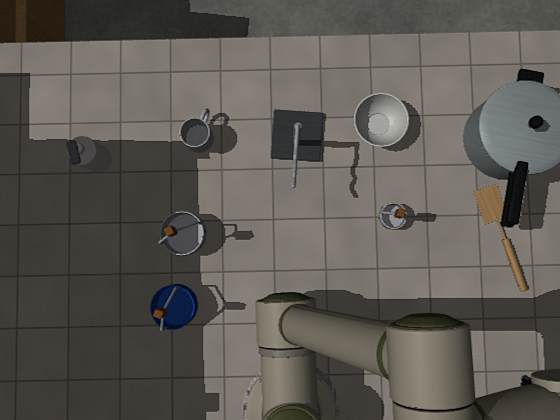

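The top view shows the large silver pail at (183,233) with its grip at (169,231). The small pail is at (393,215) with its grip at (400,213). The hook bar runs from (297,125) to (294,186), and the cup is at (196,132). The blue pail at (174,306) is a decoy.

Run:
```python
from h import *
im=cv2.imread('pics/top0.png')
P=cloud('top0');Q=np.concatenate([P.reshape(-1,3),cloud('scene0').reshape(-1,3)])
src=np.r_[np.zeros(420*560),np.ones(420*560)]
def sel(c,r,z0,z1):
    m=(np.hypot(Q[:,0]-c[0],Q[:,1]-c[1])<r)&(Q[:,2]>z0)&(Q[:,2]<z1);return m
for n,(u,v),r,zs in [('large',(183,233),.08,[(.045,.07),(.07,.10),(.10,.15),(.165,.195),(.19,.215)]),('small',(393,215),.06,[(.025,.045),(.04,.08),(.095,.125),(.12,.14)]),('hook',(297,155),.16,[(.008,.016),(.05,.17),(.183,.215)])]:
    c=P[v,u];print(n,c.round(3))
    for a,b in zs:
        for s in (0,1):
            m=sel(c,r,a,b)&(src==s)
            X=Q[m]
            if len(X)<4: print(a,b,s,len(X));continue
            w,V=np.linalg.eigh(np.cov(X[:,:2].T));mn=X.min(0);mx=X.max(0)
            print(a,b,s,len(X),'med',np.median(X,0).round(4),'mid',((mn+mx)/2).round(4),'ext',(mx-mn).round(3),'ang',np.degrees(np.arctan2(V[1,1],V[0,1])).round(1),'sd',np.sqrt(w).round(4))
S=cv2.resize(im[100:250,120:320],(800,600),interpolation=cv2.INTER_CUBIC)
sc=cv2.imread('pics/scene0.png')
A=cv2.resize(sc[130:280,330:480],(400,400),interpolation=cv2.INTER_CUBIC);B=cv2.resize(sc[130:280,150:300],(400,400),interpolation=cv2.INTER_CUBIC)
cv2.imwrite('pics/c1.png',np.hstack([A,B]))
```

```text
large [ 0.451  0.271 -0.   ]
0.045 0.07 0 242 med [0.4519 0.2712 0.0586] mid [0.4497 0.2648 0.0564] ext [0.108 0.11  0.022] ang 72.3 sd [0.0354 0.0397]
0.045 0.07 1 482 med [0.4626 0.2656 0.0551] mid [0.4494 0.263  0.0574] ext [0.113 0.108 0.025] ang -174.8 sd [0.032  0.0425]
0.07 0.1 0 11 med [0.4702 0.2198 0.0874] mid [0.4495 0.2621 0.0854] ext [0.051 0.093 0.026] ang 117.4 sd [0.0017 0.0537]
0.07 0.1 1 40 med [0.4295 0.3062 0.0848] mid [0.4511 0.2624 0.0847] ext [0.051 0.098 0.029] ang 116.9 sd [0.0012 0.0522]
0.1 0.15 0 85 med [0.457  0.2483 0.1208] mid [0.4493 0.2633 0.1244] ext [0.051 0.094 0.049] ang 117.3 sd [0.0017 0.0342]
0.1 0.15 1 129 med [0.4555 0.2525 0.126 ] mid [0.452  0.2622 0.1249] ext [0.053 0.098 0.05 ] ang 116.9 sd [0.0017 0.0328]
0.165 0.195 0 30 med [0.4459 0.2573 0.1813] mid [0.4485 0.2594 0.1805] ext [0.023 0.013 0.029] ang 169.1 sd [0.0036 0.0073]
0.165 0.195 1 102 med [0.4572 0.2636 0.18  ] mid [0.4543 0.2624 0.1801] ext [0.019 0.023 0.03 ] ang 82.4 sd [0.0035 0.0063]
0.19 0.215 0 78 med [0.4481 0.2627 0.2014] mid [0.4491 0.2634 0.1994] ext [0.02  0.021 0.0
[... 1326 characters left out ...]
t [0.248 0.287 0.008] ang 100.8 sd [0.0384 0.0399]
0.008 0.016 1 2190 med [ 0.7099 -0.0248  0.0124] mid [ 0.7027 -0.0309  0.012 ] ext [0.137 0.14  0.008] ang 113.2 sd [0.0363 0.0386]
0.05 0.17 0 30 med [ 0.6782 -0.033   0.1019] mid [ 0.6935 -0.101   0.1098] ext [0.038 0.163 0.117] ang 98.9 sd [0.0037 0.067 ]
0.05 0.17 1 258 med [ 0.6866 -0.0251  0.1147] mid [ 0.6835 -0.0283  0.1101] ext [0.014 0.017 0.12 ] ang 123.9 sd [0.0021 0.0046]
0.183 0.215 0 298 med [ 0.618  -0.0212  0.1943] mid [ 0.6141 -0.023   0.1948] ext [0.148 0.024 0.022] ang 174.7 sd [0.0031 0.0439]
0.183 0.215 1 292 med [ 0.6284 -0.0223  0.1944] mid [ 0.6152 -0.0251  0.1946] ext [0.149 0.026 0.022] ang 175.1 sd [0.0031 0.0475]
```

View pics/c1.png

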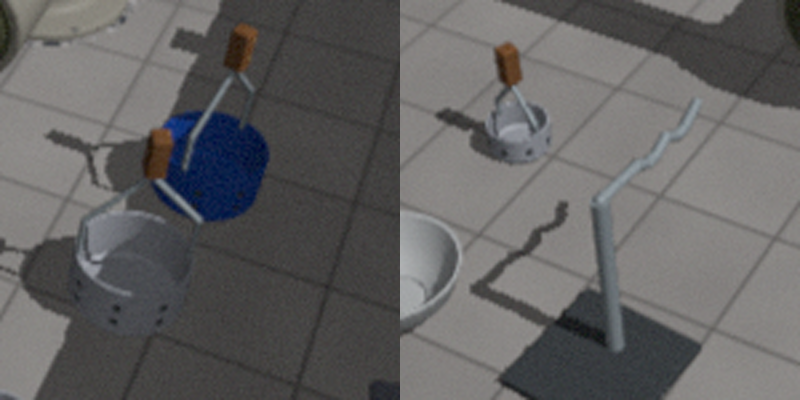

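The crop shows both target pails upright. Their hoops run at about 117° (large) and 75° (small), and the bar runs from the post towards the robot at about 175°. I'll grip across each hoop's plane direction and set off for the large basket.

```bash
cat >> h.py <<'E'
O=np.array([.682,-.030,0]);A=np.radians(-5.0)
def to(x,y,z,psi):
    "shift and turn (tool axes) from the measured pose to TCP x,y,z with tool down and tool y at psi deg"
    from scipy.spatial.transform import Rotation as R
    s=sensors.observe();T=np.array(s['tool_rot']);c,q=np.cos(np.radians(psi)),np.sin(np.radians(psi))
    G=np.array([[0,c,q],[0,q,-c],[-1,0,0]])
    print('t',round(s['time_s'],2),'at',np.round(s['position'],4),'F',np.round(s['ft_force'],1),'w',round(s['grip_width'],4),'shift',(T.T@(np.array([x,y,z])-s['position'])).round(4),'dr',R.from_matrix(T.T@G).as_rotvec().round(3))
def hk(lx,ly=0): 
    return O[0]+lx*np.cos(A)-ly*np.sin(A),O[1]+lx*np.sin(A)+ly*np.cos(A)
E
H='"hand":[0,0,0,0,0]'; Z='"dr":[[0,0,0],[0,0,0],[0,0,0],[0,0,0],[0,0,0]]'
python3 -m crank '{"hand":[0,0,0,0,0],"translation":[[-0.01,-0.035,-0.025],[-0.02,-0.07,-0.05],[-0.03,-0.105,-0.075],[-0.03,-0.14,-0.1],[-0.03,-0.175,-0.125]],"dr":[[0,0,0],[0,0,0],[0,0,0],[0,0,0],[0,0,0]]}' 60
python3 -m crank '{"hand":[0,0,0,0,0],"translation":[[0,-0.035,-0.025],[0,-0.07,-0.05],[0,-0.105,-0.075],[0,-0.14,-0.1],[0,-0.175,-0.125]],"dr":[[0,0,0],[0,0,0],[0,0,0],[0,0,0],[0,0,0]]}'
python3 -c "
from h import *
to(.450,.263,.26,-63)"
```

```text
time_s: 0.6
position: [0.2111, -0.3326, 0.2613]
tool_rot: [[0.0, 0.238, -0.971], [0.0, -0.971, -0.238], [-1.0, 0.0, -0.0]]
ft_force: [-0.3, -1.0, -0.4]
grip_width: 0.0856
time_s: 1.1
position: [0.2905, -0.1328, 0.2613]
tool_rot: [[0.0, 0.238, -0.971], [0.0, -0.971, -0.238], [-1.0, -0.0, -0.0]]
ft_force: [0.5, -1.2, 1.1]
grip_width: 0.0858
t 1.1 at [ 0.2905 -0.1328  0.2613] F [ 0.5 -1.2  1.1] w 0.0858 shift [ 0.0013 -0.3466 -0.249 ] dr [-0.231 -0.    -0.   ]
```

```bash
python3 -m crank '{"hand":[0,0,0,0,0],"translation":[[0,-0.035,-0.025],[0,-0.07,-0.05],[0,-0.105,-0.075],[0,-0.14,-0.1],[0,-0.175,-0.125]],"dr":[[0,0,0],[0,0,0],[0,0,0],[0,0,0],[0,0,0]]}' >/dev/null
python3 -m crank '{"hand":[0,0,0,0,0],"translation":[[0,-0.035,-0.025],[0,-0.07,-0.05],[0,-0.105,-0.075],[0,-0.14,-0.1],[0,-0.172,-0.124]],"dr":[[-0.06,0,0],[-0.12,0,0],[-0.18,0,0],[-0.231,0,0],[-0.231,0,0]]}'
python3 - <<'E'
from h import *
to(.450,.263,.166,-63)
p,d=grab('wrist','w1'); P=cloud('w1')
m=(P[...,2]>.17)&(P[...,2]<.215)
X=P[m];print(len(X),X.min(0),X.max(0),np.median(X,0))
E
```

```text
time_s: 2.1
position: [0.4497, 0.2638, 0.261]
tool_rot: [[-0.001, 0.456, -0.89], [-0.0, -0.89, -0.456], [-1.0, -0.0, 0.001]]
ft_force: [0.5, -0.8, 0.5]
grip_width: 0.0855
t 2.1 at [0.4497 0.2638 0.261 ] F [ 0.5 -0.8  0.5] w 0.0855 shift [0.095  0.0009 0.    ] dr [0.003 0.001 0.   ]
877 [0.43948998 0.25212425 0.17006853] [0.46232479 0.27483659 0.20293752] [0.45422551 0.26486447 0.20054364]
```

View pics/w1.png

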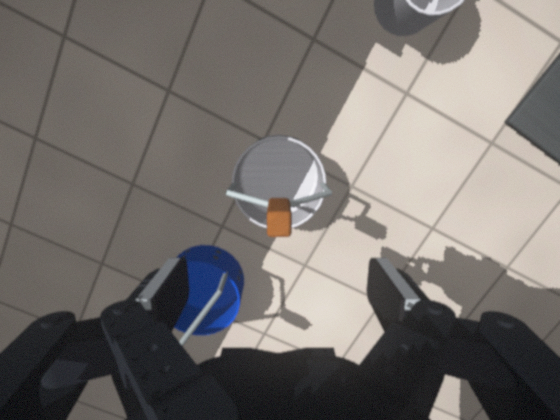

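The wrist view shows the grip at (279,218), midway between the jaws, and the hoop is parallel to the jaw direction. I'll descend and grip.

```bash
python3 -m crank '{"hand":[0,0,0,0,0],"translation":[[0.03,0,0.001],[0.06,0,0.001],[0.08,0,0.001],[0.093,0,0.001],[0.093,0,0.001]],"dr":[[0,0,0],[0,0,0],[0,0,0],[0,0,0],[0,0,0]]}' 60 >/dev/null
python3 -m crank '{"hand":[255,255,255,255,255],"translation":[[0,0,0],[0,0,0],[0,0,0],[0,0,0],[0,0,0]],"dr":[[0,0,0],[0,0,0],[0,0,0],[0,0,0],[0,0,0]]}' 60
python3 -m crank '{"hand":[255,255,255,255,255],"translation":[[0,0,0],[0,0,0],[0,0,0],[-0.005,0,0],[-0.01,0,0]],"dr":[[0,0,0],[0,0,0],[0,0,0],[0,0,0],[0,0,0]]}' 60
```

```text
time_s: 3.15
position: [0.4488, 0.2615, 0.1688]
tool_rot: [[0.001, 0.455, -0.891], [0.001, -0.891, -0.455], [-1.0, -0.0, -0.001]]
ft_force: [1.0, 0.8, -3.5]
grip_width: 0.0171
time_s: 3.65
position: [0.4482, 0.261, 0.178]
tool_rot: [[-0.002, 0.454, -0.891], [-0.001, -0.891, -0.454], [-1.0, -0.0, 0.002]]
ft_force: [-0.1, 0.4, -3.4]
grip_width: 0.0173
```

```bash
python3 -m crank '{"hand":[255,255,255,255,255],"translation":[[-0.015,0,0],[-0.03,0,0],[-0.045,0,0],[-0.06,0,0],[-0.072,0,0]],"dr":[[0,0,0],[0,0,0],[0,0,0],[0,0,0],[0,0,0]]}' >/dev/null
python3 -m crank '{"hand":[255,255,255,255,255],"translation":[[0,0.012,0.006],[0,0.034,0.016],[0,0.062,0.03],[0,0.09,0.044],[0,0.118,0.057]],"dr":[[0.06,0,0],[0.12,0,0],[0.18,0,0],[0.23,0,0],[0.28,0,0]]}' >/dev/null
python3 - <<'E'
from h import *
to(*hk(-.23),.25,-95)
E
```

```text
t 4.65 at [0.451  0.129  0.2502] F [ 0.6 -0.3 -3.8] w 0.0174 shift [0.0003 0.1368 0.0244] dr [ 0.277  0.001 -0.   ]
```

```bash
python3 -m crank '{"hand":[255,255,255,255,255],"translation":[[0,0.03,0.006],[0,0.06,0.011],[0,0.09,0.016],[0,0.12,0.021],[0,0.137,0.024]],"dr":[[0.06,0,0],[0.12,0,0],[0.18,0,0],[0.23,0,0],[0.277,0,0]]}' >/dev/null
python3 - <<'E'
from h import *
to(*hk(-.07),.25,-95)
grab('scene','s2');grab('top','t2');grab('wrist','w2')
c,s=np.cos(A),np.sin(A)
for f in ['s2','t2','w2']:
    P=cloud(f).reshape(-1,3);d=P-O;L=np.c_[d[:,0]*c+d[:,1]*s,-d[:,0]*s+d[:,1]*c,d[:,2]]
    m=(L[:,0]>-.15)&(L[:,0]<.015)&(abs(L[:,1])<.02)&(L[:,2]>.18)&(L[:,2]<.21)
    if m.sum()>5:
        B=L[m];print(f,m.sum(),'bar x',B[:,0].min(),B[:,0].max(),'y fit',np.polyfit(B[:,0],B[:,1],1),)
        for a in np.arange(-.14,.01,.01):
            b=B[abs(B[:,0]-a)<.005]
            if len(b): print(round(a,3),np.median(b[:,1]).round(4),b[:,2].max().round(4),end=' | ')
        print()
    for a,b in [(.08,.125),(.14,.175),(.18,.225)]:
        m=(L[:,0]>-.30)&(L[:,0]<-.165)&(abs(L[:,1])<.065)&(L[:,2]>a)&(L[:,2]<b);B=L[m]
        if len(B)>5: print(f,'bask',a,b,len(B),'mid',((B.min(0)+B.max(0))/2).round(4),'ext',np.ptp(B,axis=0).round(3),'slope',np.polyfit(B[:,1],B[:,0],1).round(3),'zmin',B[:,2].min().round(3))
A1=cv2.imread('pics/s2.png')[80:330,140:440];cv2.imwrite('pics/c2.png',cv2.resize(A1,(720,600),interpolation=cv2.INTER_CUBIC))
E
```

```text
t 5.15 at [ 0.4538 -0.0108  0.2502] F [ 0.9  1.2 -3.8] w 0.017 shift [ 1.00e-04 -1.00e-03 -1.59e-01] dr [-0.002  0.001 -0.001]
s2 300 bar x -0.1420880954865055 0.008042202119809378 y fit [0.00093482 0.0025982 ]
-0.14 0.0029 0.205 | -0.13 0.0023 0.2059 | -0.12 0.0025 0.1958 | -0.11 0.0035 0.1923 | -0.1 0.0039 0.1981 | -0.09 0.0028 0.2012 | -0.08 0.002 0.1968 | -0.07 0.0035 0.1914 | -0.06 0.0042 0.1959 | -0.05 0.0028 0.1999 | -0.04 0.0031 0.2002 | -0.03 0.0019 0.1994 | -0.02 0.0028 0.1998 | -0.01 0.0023 0.199 | 0.0 0.0043 0.1992 | 0.01 0.0016 0.1951 | 
s2 bask 0.08 0.125 1055 mid [-0.2276 -0.0006  0.1034] ext [0.113 0.11  0.043] slope [ 0.487 -0.229] zmin 0.082
s2 bask 0.14 0.175 178 mid [-2.265e-01 -1.000e-04  1.575e-01] ext [0.113 0.109 0.035] slope [ 0.154 -0.226] zmin 0.14
s2 bask 0.18 0.225 103 mid [-2.269e-01 -2.000e-04  2.027e-01] ext [0.009 0.108 0.044] slope [ 0.002 -0.227] zmin 0.181
t2 300 bar x -0.14283716210285669 0.006517641653811451 y fit [-0.00519889  0.00232808]
-0.14 0.0033 0.2064 | -0.13 0.0029 0.2018 | -0.12 0.0032 0.1935 | -0.11 0.0037 0.193 | -0.1 0.0025 0.1987 | 
[... 321 characters left out ...]
 0.198 -0.272] zmin 0.08
t2 bask 0.14 0.175 29 mid [-0.2695  0.0086  0.1434] ext [0.024 0.073 0.007] slope [ 0.224 -0.277] zmin 0.14
w2 1504 bar x -0.14240300643648626 -0.09181885105561308 y fit [-0.00549664  0.00095998]
-0.14 0.0014 0.2046 | -0.13 0.0019 0.2036 | -0.12 0.002 0.1969 | -0.11 0.0014 0.1923 | -0.1 0.0013 0.1982 | -0.09 0.0017 0.1987 | 
w2 bask 0.08 0.125 8675 mid [-2.245e-01 -2.000e-04  1.032e-01] ext [0.105 0.104 0.044] slope [ 0.    -0.228] zmin 0.081
w2 bask 0.14 0.175 1010 mid [-2.220e-01 -1.000e-04  1.575e-01] ext [0.1   0.108 0.035] slope [ 0.012 -0.211] zmin 0.14
w2 bask 0.18 0.225 1014 mid [-0.2264 -0.0005  0.2025] ext [0.006 0.109 0.045] slope [ 0.001 -0.225] zmin 0.18
```

View pics/c2.png

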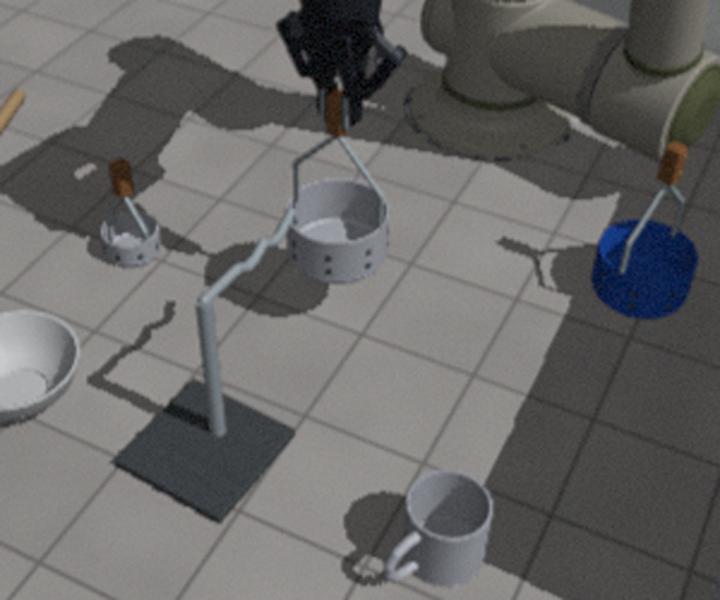

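The crop shows the large pail held level in front of the tip, with the hoop square to the bar. Now I'll go in over the tip.

```bash
python3 -m crank '{"hand":[255,255,255,255,255],"translation":[[0,-0.002,-0.012],[0,-0.002,-0.03],[0,-0.002,-0.05],[0,-0.002,-0.07],[0,-0.002,-0.09]],"dr":[[0,0,0],[0,0,0],[0,0,0],[0,0,0],[0,0,0]]}' >/dev/null
python3 -m crank '{"hand":[255,255,255,255,255],"translation":[[0,0,-0.02],[0,0,-0.038],[0,0,-0.054],[0,0,-0.063],[0,0,-0.066]],"dr":[[0,0,0],[0,0,0],[0,0,0],[0,0,0],[0,0,0]]}'
python3 -m crank '{"hand":[255,255,255,255,255],"translation":[[0.01,0,0],[0.02,0,0],[0.03,0,0],[0.034,0,0],[0.034,0,0]],"dr":[[0,0,0],[0,0,0],[0,0,0],[0,0,0],[0,0,0]]}'
python3 - <<'E'
from h import *
to(*hk(-.07),.207,-95)
grab('scene','s3');grab('wrist','w3')
c,s=np.cos(A),np.sin(A)
for f in ['s3','w3']:
    P=cloud(f).reshape(-1,3);d=P-O;L=np.c_[d[:,0]*c+d[:,1]*s,-d[:,0]*s+d[:,1]*c,d[:,2]]
    for a,b in [(.055,.1),(.115,.15)]:
        m=(L[:,0]>-.14)&(L[:,0]<-.01)&(abs(L[:,1])<.065)&(L[:,2]>a)&(L[:,2]<b);B=L[m]
        if len(B)>5: print(f,'bask',a,b,len(B),'mid',((B.min(0)+B.max(0))/2).round(4),'ext',np.ptp(B,axis=0).round(3))
A1=cv2.imread('pics/s3.png')[100:300,150:350];cv2.imwrite('pics/c3.png',cv2.resize(A1,(600,600),interpolation=cv2.INTER_CUBIC))
E
```

```text
time_s: 6.3
position: [0.6105, -0.0193, 0.2497]
tool_rot: [[-0.001, -0.084, -0.996], [0.0, -0.996, 0.084], [-1.0, -0.0, 0.001]]
ft_force: [-0.7, -0.4, -3.4]
grip_width: 0.0172
time_s: 6.8
position: [0.6092, -0.02, 0.2155]
tool_rot: [[-0.002, -0.085, -0.996], [0.0, -0.996, 0.085], [-1.0, -0.0, 0.002]]
ft_force: [-0.3, 0.3, -3.7]
grip_width: 0.0174
t 6.8 at [ 0.6092 -0.02    0.2155] F [-0.3  0.3 -3.7] w 0.0174 shift [ 0.0085  0.0036 -0.0034] dr [0.002 0.002 0.   ]
s3 bask 0.055 0.1 945 mid [-0.0719  0.0042  0.0775] ext [0.111 0.109 0.045]
s3 bask 0.115 0.15 41 mid [-0.0728  0.0047  0.1324] ext [0.008 0.11  0.034]
w3 bask 0.055 0.1 1392 mid [-0.0682  0.0041  0.0775] ext [0.104 0.104 0.045]
w3 bask 0.115 0.15 231 mid [-0.07    0.0037  0.1326] ext [0.005 0.109 0.035]
```

View pics/c3.png

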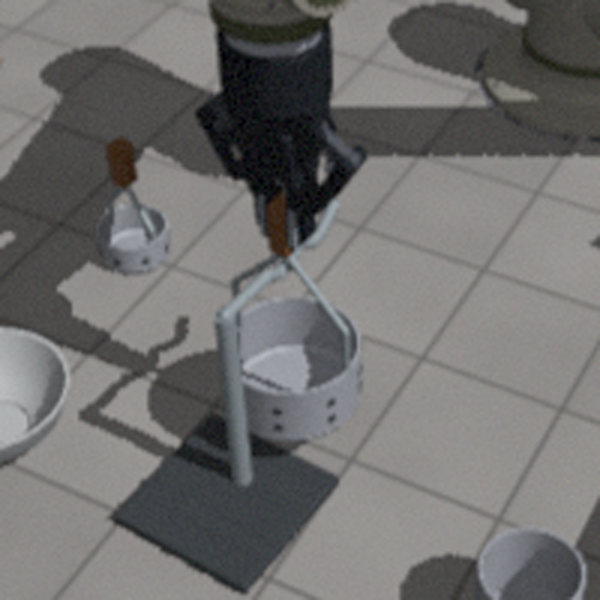

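The crop shows the hoop around the bar above the rear dip, clear of the post. I'll shift about 1 mm, lower and watch the force.

```bash
python3 -m crank '{"hand":[255,255,255,255,255],"translation":[[0,0.0015,-0.001],[0.003,0.0015,-0.001],[0.005,0.0015,-0.001],[0.006,0.0015,-0.001],[0.006,0.0015,-0.001]],"dr":[[0,0,0],[0,0,0],[0,0,0],[0,0,0],[0,0,0]]}'
python3 -m crank '{"hand":[255,255,255],"translation":[[0.001,0,0],[0.002,0,0],[0.002,0,0]],"dr":[[0,0,0],[0,0,0],[0,0,0]]}'
```

```text
time_s: 7.4
position: [0.6106, -0.0218, 0.2105]
tool_rot: [[0.0, -0.085, -0.996], [-0.001, -0.996, 0.085], [-1.0, 0.001, -0.0]]
ft_force: [-0.7, -1.5, -1.2]
grip_width: 0.0176
time_s: 7.7
position: [0.6109, -0.0221, 0.2097]
tool_rot: [[0.002, -0.085, -0.996], [-0.002, -0.996, 0.085], [-1.0, 0.001, -0.002]]
ft_force: [-2.9, -3.2, 5.6]
grip_width: 0.0171
```

```bash
python3 -m crank '{"hand":[255,200,170,140,120],"translation":[[-0.0015,0,0],[-0.0015,0,0],[-0.0015,0,0],[-0.0015,0,0],[-0.0015,0,0]],"dr":[[0,0,0],[0,0,0],[0,0,0],[0,0,0],[0,0,0]]}' 20
python3 -m crank '{"hand":[100,80,80,80,80],"translation":[[0,0,0],[0,0,0],[0,0,0],[0,0,0],[0,0,0]],"dr":[[0,0,0],[0,0,0],[0,0,0],[0,0,0],[0,0,0]]}'
python3 - <<'E'
from h import *
grab('scene','s4')
c,s=np.cos(A),np.sin(A)
for f in ['s4']:
    P=cloud(f).reshape(-1,3);d=P-O;L=np.c_[d[:,0]*c+d[:,1]*s,-d[:,0]*s+d[:,1]*c,d[:,2]]
    for a,b in [(.055,.09),(.11,.14),(.2,.235)]:
        m=(L[:,0]>-.14)&(L[:,0]<-.01)&(abs(L[:,1])<(.065 if a<.15 else .014))&(L[:,2]>a)&(L[:,2]<b);B=L[m]
        if len(B)>5: print(f,'bask',a,b,len(B),'mid',((B.min(0)+B.max(0))/2).round(4),'ext',np.ptp(B,axis=0).round(3))
A1=cv2.imread('pics/s4.png')[100:300,150:350];cv2.imwrite('pics/c4.png',cv2.resize(A1,(600,600),interpolation=cv2.INTER_CUBIC))
E
```

```text
time_s: 8.2
position: [0.6105, -0.0214, 0.2097]
tool_rot: [[-0.0, -0.085, -0.996], [0.0, -0.996, 0.085], [-1.0, -0.0, 0.0]]
ft_force: [0.1, -0.4, -0.4]
grip_width: 0.0451
time_s: 8.7
position: [0.6105, -0.0216, 0.2098]
tool_rot: [[-0.0, -0.085, -0.996], [0.0, -0.996, 0.085], [-1.0, -0.0, 0.0]]
ft_force: [-0.4, -0.8, 0.3]
grip_width: 0.0586
s4 bask 0.055 0.09 706 mid [-0.0699  0.001   0.0725] ext [0.111 0.109 0.035]
s4 bask 0.11 0.14 29 mid [-6.970e-02  1.000e-04  1.243e-01] ext [0.007 0.109 0.028]
s4 bask 0.2 0.235 133 mid [-0.0539  0.0022  0.2176] ext [0.052 0.02  0.035]
```

View pics/c4.png

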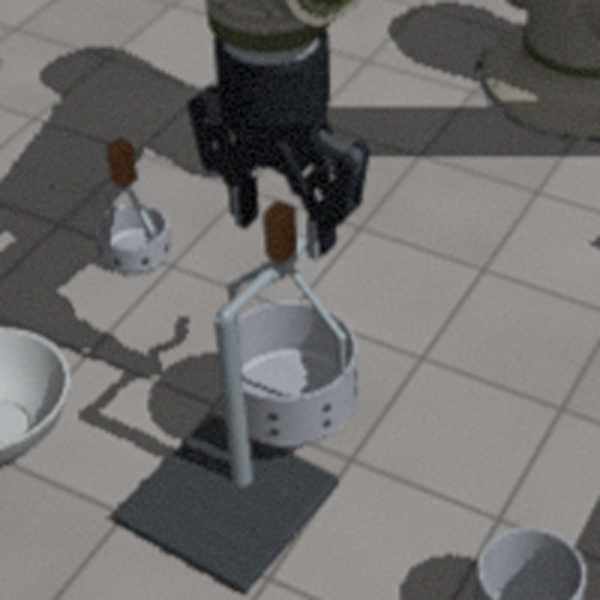

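The crop shows the large pail free between the open fingers, hanging level in the rear dip at local x −70 mm. I'll retreat upwards and move over the small basket.

```bash
python3 -m crank '{"hand":[80,80,80,80,80],"translation":[[-0.01,0,0],[-0.03,0,0],[-0.05,0,0],[-0.07,0,0],[-0.09,0,0]],"dr":[[0,0,0],[0,0,0],[0,0,0],[0,0,0],[0,0,0]]}' >/dev/null
python3 -m crank '{"hand":[0,0,0,0,0],"translation":[[0,0.03,0.012],[0,0.06,0.024],[0,0.09,0.036],[0,0.12,0.048],[0,0.15,0.06]],"dr":[[0,0,0],[0,0,0],[0,0,0],[0,0,0],[0,0,0]]}' >/dev/null
python3 -m crank '{"hand":[0,0,0,0,0],"translation":[[0.02,0.03,0.012],[0.04,0.06,0.024],[0.06,0.09,0.036],[0.08,0.108,0.045],[0.1,0.108,0.045]],"dr":[[0.06,0,0],[0.12,0,0],[0.175,0,0],[0.175,0,0],[0.175,0,0]]}' >/dev/null
python3 - <<'E'
from h import *
to(.4835,-.2703,.098,-105)
p,d=grab('wrist','w5'); P=cloud('w5').reshape(-1,3)
X=P[(P[:,2]>.10)&(P[:,2]<.14)&(np.hypot(P[:,0]-.4835,P[:,1]+.27)<.04)]
print(len(X),(X.min(0)+X.max(0))/2,np.ptp(X,axis=0))
X=P[(P[:,2]>.042)&(P[:,2]<.08)&(np.hypot(P[:,0]-.4835,P[:,1]+.27)<.05)]
print(len(X),(X.min(0)+X.max(0))/2,np.ptp(X,axis=0),np.degrees(np.arctan(np.polyfit(X[:,1],X[:,0],1)[0])))
E
```

```text
t 10.25 at [ 0.4829 -0.272   0.1999] F [ 0.7 -0.   0.2] w 0.0855 shift [ 0.1018 -0.0019 -0.    ] dr [-0.002 -0.001 -0.001]
818 [ 0.48483422 -0.27120459  0.11665461] [0.02149191 0.02099598 0.03306899]
301 [ 0.48481008 -0.27130033  0.05979502] [0.02163794 0.06505923 0.03527157] 15.151351768735182
```

View pics/w5.png

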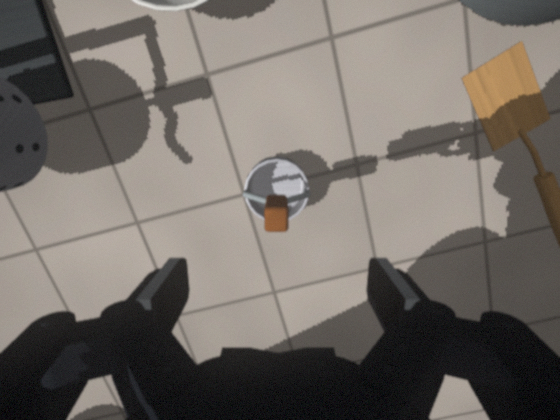

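The wrist view shows the small grip at (276,213), centred between the jaws. I'll descend, grip and lift.

```bash
python3 -m crank '{"hand":[0,0,0,0,0],"translation":[[0.03,-0.0014,-0.0013],[0.06,-0.0014,-0.0013],[0.09,-0.0014,-0.0013],[0.101,-0.0014,-0.0013],[0.101,-0.0014,-0.0013]],"dr":[[0,0,0],[0,0,0],[0,0,0],[0,0,0],[0,0,0]]}' 60 >/dev/null
python3 -m crank '{"hand":[255,255,255,255,255],"translation":[[0,0,0],[0,0,0],[0,0,0],[0,0,0],[0,0,0]],"dr":[[0,0,0],[0,0,0],[0,0,0],[0,0,0],[0,0,0]]}' 60
python3 -m crank '{"hand":[255,255,255,255,255],"translation":[[0,0,0],[0,0,0],[-0.005,0,0],[-0.02,0,0],[-0.04,0,0]],"dr":[[0,0,0],[0,0,0],[0,0,0],[0,0,0],[0,0,0]]}'
python3 -m crank '{"hand":[255,255,255,255,255],"translation":[[-0.03,0,0],[-0.06,0,0],[-0.09,0,0],[-0.11,0,0],[-0.115,0,0]],"dr":[[0,0,0],[0,0,0],[0,0,0],[0,0,0],[0,0,0]]}'
python3 -c "
from h import *
to(*hk(-.25),.255,-95)"
```

```text
time_s: 11.3
position: [0.4857, -0.2688, 0.0992]
tool_rot: [[0.0, -0.257, -0.966], [-0.0, -0.966, 0.257], [-1.0, 0.0, -0.001]]
ft_force: [0.7, 0.2, -1.9]
grip_width: 0.0171
time_s: 11.8
position: [0.4851, -0.2683, 0.1386]
tool_rot: [[-0.002, -0.257, -0.966], [0.002, -0.966, 0.257], [-1.0, -0.001, 0.002]]
ft_force: [-0.2, -0.2, -0.5]
grip_width: 0.0167
time_s: 12.3
position: [0.486, -0.269, 0.2561]
tool_rot: [[0.003, -0.257, -0.966], [-0.002, -0.966, 0.257], [-1.0, 0.002, -0.003]]
ft_force: [-0.1, 0.2, -2.0]
grip_width: 0.0175
t 12.3 at [ 0.486  -0.269   0.2561] F [-0.1  0.2 -2. ] w 0.0175 shift [ 0.0003 -0.2384  0.1183] dr [-0.173 -0.003 -0.002]
```

```bash
python3 -m crank '{"hand":[255,255,255,255,255],"translation":[[0,-0.015,0.008],[0,-0.04,0.02],[0,-0.065,0.033],[0,-0.09,0.045],[0,-0.115,0.058]],"dr":[[0,0,0],[0,0,0],[0,0,0],[0,0,0],[0,0,0]]}' >/dev/null
python3 -m crank '{"hand":[255,255,255,255,255],"translation":[[0,-0.025,0.013],[0,-0.05,0.025],[0,-0.075,0.037],[0,-0.1,0.05],[0,-0.122,0.06]],"dr":[[-0.05,0,0],[-0.1,0,0],[-0.15,0,0],[-0.173,0,0],[-0.173,0,0]]}' >/dev/null
python3 - <<'E'
from h import *
to(*hk(-.112),.256,-95)
grab('scene','s6');grab('wrist','w6')
c,s=np.cos(A),np.sin(A)
for f in ['s6','w6']:
    P=cloud(f).reshape(-1,3);d=P-O;L=np.c_[d[:,0]*c+d[:,1]*s,-d[:,0]*s+d[:,1]*c,d[:,2]]
    for a,b in [(.16,.195),(.198,.23)]:
        m=(L[:,0]>-.30)&(L[:,0]<-.19)&(abs(L[:,1])<.045)&(L[:,2]>a)&(L[:,2]<b);B=L[m]
        if len(B)>5: print(f,'small',a,b,len(B),'mid',((B.min(0)+B.max(0))/2).round(4),'ext',np.ptp(B,axis=0).round(3),'slope',np.polyfit(B[:,1],B[:,0],1).round(3))
    for a,b in [(.11,.14),(.205,.235)]:
        m=(L[:,0]>-.11)&(L[:,0]<-.03)&(abs(L[:,1])<.06)&(L[:,2]>a)&(L[:,2]<b);B=L[m]
        if len(B)>5: print(f,'large',a,b,len(B),'mid',((B.min(0)+B.max(0))/2).round(4),'ext',np.ptp(B,axis=0).round(3))
E
```

```text
t 13.3 at [ 0.4315 -0.0079  0.2528] F [-0.3 -0.3 -0.6] w 0.017 shift [-0.0035  0.0003 -0.1395] dr [0.001 0.002 0.001]
s6 small 0.16 0.195 521 mid [-2.529e-01 -2.000e-04  1.774e-01] ext [0.07  0.068 0.035] slope [ 0.38 -0.25]
s6 small 0.198 0.23 72 mid [-0.252  -0.001   0.2141] ext [0.007 0.066 0.032] slope [-0.019 -0.252]
s6 large 0.11 0.14 26 mid [-0.0694  0.002   0.1254] ext [0.005 0.107 0.029]
s6 large 0.205 0.235 116 mid [-0.0696  0.0021  0.2201] ext [0.022 0.017 0.03 ]
w6 small 0.16 0.195 1458 mid [-0.2477  0.0021  0.1775] ext [0.057 0.067 0.035] slope [ 0.02  -0.239]
w6 small 0.198 0.23 657 mid [-0.2529  0.0022  0.214 ] ext [0.006 0.067 0.032] slope [ 0.    -0.252]
```

```bash
python3 -m crank '{"hand":[255,255,255,255,255],"translation":[[0,-0.001,-0.012],[0,-0.001,-0.03],[0,-0.001,-0.05],[0,-0.001,-0.07],[0,-0.001,-0.09]],"dr":[[0,0,0],[0,0,0],[0,0,0],[0,0,0],[0,0,0]]}' >/dev/null
python3 -m crank '{"hand":[255,255,255,255,255],"translation":[[0,0,-0.018],[0,0,-0.034],[0,0,-0.046],[0,0,-0.05],[0,0,-0.05]],"dr":[[0,0,0],[0,0,0],[0,0,0],[0,0,0],[0,0,0]]}' >/dev/null
python3 -m crank '{"hand":[255,255,255,255,255],"translation":[[0.01,0,0],[0.02,0,0],[0.03,0,0],[0.034,0,0],[0.034,0,0]],"dr":[[0,0,0],[0,0,0],[0,0,0],[0,0,0],[0,0,0]]}'
python3 - <<'E'
from h import *
to(*hk(-.112),.21,-95)
grab('scene','s7');grab('wrist','w7')
c,s=np.cos(A),np.sin(A)
for f in ['s7','w7']:
    P=cloud(f).reshape(-1,3);d=P-O;L=np.c_[d[:,0]*c+d[:,1]*s,-d[:,0]*s+d[:,1]*c,d[:,2]]
    for a,b in [(.125,.152),(.158,.175)]:
        m=(L[:,0]>-.16)&(L[:,0]<-.075)&(abs(L[:,1])<.045)&(L[:,2]>a)&(L[:,2]<b);B=L[m]
        if len(B)>5: print(f,'small',a,b,len(B),'mid',((B.min(0)+B.max(0))/2).round(4),'ext',np.ptp(B,axis=0).round(3))
A1=cv2.imread('pics/s7.png')[100:300,150:350];cv2.imwrite('pics/c7.png',cv2.resize(A1,(600,600),interpolation=cv2.INTER_CUBIC))
E
```

```text
time_s: 14.9
position: [0.5722, -0.0204, 0.2197]
tool_rot: [[0.0, -0.087, -0.996], [0.0, -0.996, 0.087], [-1.0, -0.0, -0.0]]
ft_force: [0.7, 0.9, -1.5]
grip_width: 0.017
t 14.9 at [ 0.5722 -0.0204  0.2197] F [ 0.7  0.9 -1.5] w 0.017 shift [0.0097 0.     0.0018] dr [ 0. -0.  0.]
s7 small 0.125 0.152 242 mid [-0.1373  0.0007  0.1385] ext [0.045 0.066 0.027]
s7 small 0.158 0.175 52 mid [-1.469e-01 -1.000e-04  1.660e-01] ext [0.025 0.07  0.016]
w7 small 0.125 0.152 695 mid [-1.348e-01  1.000e-04  1.385e-01] ext [0.041 0.058 0.027]
w7 small 0.158 0.175 6 mid [-0.1337  0.0007  0.1587] ext [0.001 0.061 0.001]
```

View pics/c7.png

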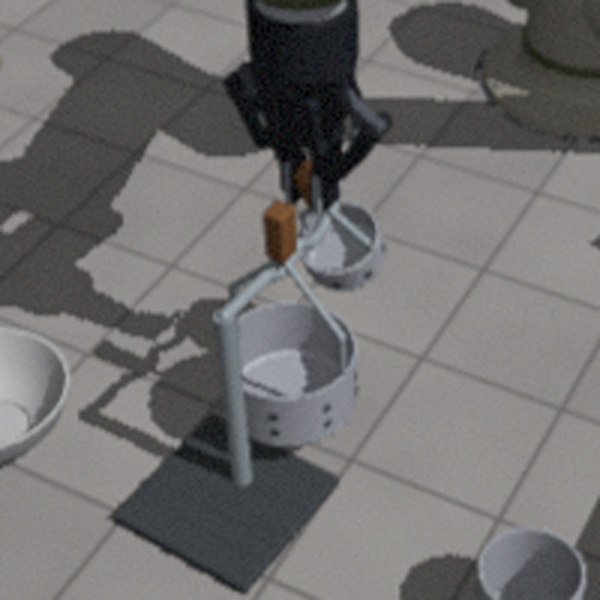

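The crop shows the small pail tilted towards the robot. Its rim must have struck the underside of the bar on the way in, because I carried it too high. The hoop is over the bar and the pail is now free, so I'll measure the tilt and level it by pitching the tool.

Run:
```python
from h import *
c,s=np.cos(A),np.sin(A)
LL=[]
for f in ['s7','w7']:
    P=cloud(f).reshape(-1,3);d=P-O;L=np.c_[d[:,0]*c+d[:,1]*s,-d[:,0]*s+d[:,1]*c,d[:,2]]
    L=L[(L[:,0]>-.2)&(L[:,0]<-.082)&(abs(L[:,1])<.045)&(L[:,2]>.107)&(L[:,2]<.2)]
    m=(abs(L[:,1])>.009);H=L[m]
    print(f)
    for a in np.arange(.105,.2,.008):
        b=H[abs(H[:,2]-a)<.004]
        if len(b): print(round(a,3),len(b),'x',b[:,0].min().round(3),np.median(b[:,0]).round(3),b[:,0].max().round(3),'|y|',abs(b[:,1]).min().round(3),abs(b[:,1]).max().round(3))
```

```text
s7
0.121 3 x -0.149 -0.131 -0.13 |y| 0.012 0.027
0.129 74 x -0.165 -0.147 -0.124 |y| 0.009 0.031
0.137 98 x -0.179 -0.161 -0.12 |y| 0.009 0.034
0.145 68 x -0.185 -0.145 -0.117 |y| 0.009 0.033
0.153 67 x -0.182 -0.139 -0.115 |y| 0.01 0.033
0.161 47 x -0.178 -0.151 -0.134 |y| 0.009 0.035
0.169 38 x -0.178 -0.16 -0.14 |y| 0.009 0.034
0.177 20 x -0.175 -0.142 -0.136 |y| 0.011 0.033
0.185 15 x -0.141 -0.136 -0.132 |y| 0.016 0.028
0.193 14 x -0.138 -0.132 -0.13 |y| 0.011 0.021
w7
0.121 267 x -0.143 -0.137 -0.129 |y| 0.01 0.022
0.129 317 x -0.155 -0.145 -0.127 |y| 0.01 0.029
0.137 53 x -0.145 -0.133 -0.123 |y| 0.009 0.029
0.145 61 x -0.14 -0.128 -0.12 |y| 0.01 0.029
0.153 335 x -0.137 -0.123 -0.115 |y| 0.009 0.031
0.161 32 x -0.136 -0.133 -0.129 |y| 0.027 0.032
```

Tilt is about 21°, with the peak offset towards the robot. I'll pitch the tool +0.37 rad about its y, pivoting on the grasp point.

```bash
python3 -m crank '{"hand":[255,255,255,255,255],"translation":[[-0.001,0,-0.001],[-0.002,0,-0.002],[-0.003,0,-0.003],[-0.003,0,-0.005],[-0.003,0,-0.006]],"dr":[[0,0.07,0],[0,0.15,0],[0,0.22,0],[0,0.3,0],[0,0.37,0]]}' >/dev/null
python3 -m crank '{"hand":[255,255],"translation":[[0,0,0],[0,0,0]],"dr":[[0,0,0],[0,0,0]]}'
python3 - <<'E'
from h import *
grab('scene','s8');grab('wrist','w8')
c,s=np.cos(A),np.sin(A)
for f in ['s8','w8']:
    P=cloud(f).reshape(-1,3);d=P-O;L=np.c_[d[:,0]*c+d[:,1]*s,-d[:,0]*s+d[:,1]*c,d[:,2]]
    L=L[(L[:,0]>-.2)&(L[:,0]<-.078)&(abs(L[:,1])<.045)&(L[:,2]>.107)&(L[:,2]<.205)]
    m=(abs(L[:,1])>.008);H=L[m]
    print(f)
    for a in np.arange(.105,.205,.008):
        b=H[abs(H[:,2]-a)<.004]
        if len(b): print(round(a,3),len(b),'x',b[:,0].min().round(3),np.median(b[:,0]).round(3),b[:,0].max().round(3),'y',b[:,1].min().round(3),b[:,1].max().round(3))
A1=cv2.imread('pics/s8.png')[100:300,150:350];cv2.imwrite('pics/c8.png',cv2.resize(A1,(600,600),interpolation=cv2.INTER_CUBIC))
E
```

```text
time_s: 15.7
position: [0.5781, -0.0212, 0.2233]
tool_rot: [[0.359, -0.087, -0.929], [-0.032, -0.996, 0.081], [-0.933, 0.0, -0.361]]
ft_force: [0.7, 0.1, -1.4]
grip_width: 0.017
s8
0.121 20 x -0.148 -0.135 -0.107 y -0.027 0.028
0.129 96 x -0.148 -0.128 -0.084 y -0.033 0.032
0.137 78 x -0.15 -0.115 -0.085 y -0.03 0.033
0.145 63 x -0.148 -0.107 -0.085 y -0.026 0.033
0.153 65 x -0.15 -0.105 -0.084 y -0.019 0.033
0.161 36 x -0.146 -0.12 -0.09 y -0.03 0.033
0.169 8 x -0.12 -0.115 -0.113 y 0.029 0.033
0.177 12 x -0.12 -0.116 -0.113 y 0.022 0.03
0.185 12 x -0.119 -0.116 -0.113 y -0.015 0.023
0.193 19 x -0.12 -0.115 -0.113 y -0.016 0.019
0.201 5 x -0.119 -0.115 -0.113 y -0.012 0.009
w8
0.121 503 x -0.115 -0.098 -0.088 y -0.023 0.024
0.129 138 x -0.112 -0.094 -0.087 y -0.029 0.029
0.137 46 x -0.105 -0.096 -0.086 y -0.029 0.029
0.145 48 x -0.105 -0.096 -0.086 y -0.029 0.029
0.153 340 x -0.106 -0.092 -0.084 y -0.032 0.032
0.161 57 x -0.146 -0.095 -0.085 y -0.031 0.03
0.201 1 x -0.079 -0.079 -0.079 y 0.008 0.008
```

View pics/c8.png

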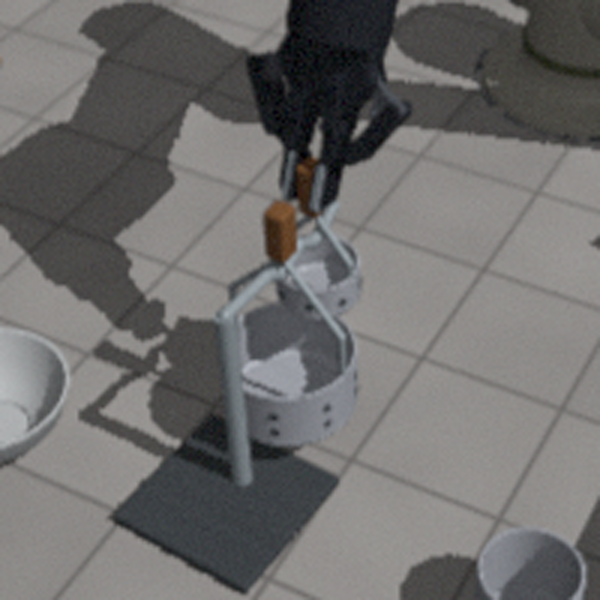

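The crop shows the small pail level again, hoop above the front dip (local x −116 mm). I'll lower it 12 mm with a 3 mm shift towards the post.

```bash
python3 -m crank '{"hand":[255,255,255,255,255],"translation":[[0.001,-0.001,-0.003],[0.004,-0.001,-0.002],[0.007,-0.001,-0.001],[0.01,-0.001,0.001],[0.01,-0.001,0.001]],"dr":[[0,0,0],[0,0,0],[0,0,0],[0,0,0],[0,0,0]]}'
python3 -m crank '{"hand":[255,255,255],"translation":[[0.001,0,0.0004],[0.002,0,0.0008],[0.002,0,0.0008]],"dr":[[0,0,0],[0,0,0],[0,0,0]]}'
```

```text
time_s: 16.3
position: [0.5813, -0.0199, 0.2135]
tool_rot: [[0.362, -0.087, -0.928], [-0.031, -0.996, 0.081], [-0.932, -0.001, -0.363]]
ft_force: [2.2, 4.2, 0.0]
grip_width: 0.0172
time_s: 16.6
position: [0.5815, -0.0199, 0.2131]
tool_rot: [[0.364, -0.087, -0.927], [-0.031, -0.996, 0.081], [-0.931, -0.0, -0.366]]
ft_force: [-3.9, 4.3, 13.1]
grip_width: 0.0171
```

```bash
python3 -m crank '{"hand":[255,255],"translation":[[-0.0014,-0.0012,-0.0005],[-0.0014,-0.0012,-0.0005]],"dr":[[0,0,0],[0,0,0]]}'
python3 -m crank '{"hand":[210,180,150,130,110],"translation":[[0,0,0],[0,0,0],[0,0,0],[0,0,0],[0,0,0]],"dr":[[0,0,0],[0,0,0],[0,0,0],[0,0,0],[0,0,0]]}' 20
python3 -m crank '{"hand":[90,80,80,80,80],"translation":[[0,0,0],[0,0,0],[0,0,0],[0,0,0],[0,0,0]],"dr":[[0,0,0],[0,0,0],[0,0,0],[0,0,0],[0,0,0]]}' >/dev/null
python3 - <<'E'
from h import *
to(.578,-.02,.22,-95)
grab('scene','s9');grab('wrist','w9')
c,s=np.cos(A),np.sin(A)
for f in ['s9','w9']:
    P=cloud(f).reshape(-1,3);d=P-O;L=np.c_[d[:,0]*c+d[:,1]*s,-d[:,0]*s+d[:,1]*c,d[:,2]]
    L=L[(L[:,0]>-.17)&(L[:,0]<-.078)&(abs(L[:,1])<.045)&(L[:,2]>.107)&(L[:,2]<.195)]
    H=L[abs(L[:,1])>.008]
    print(f)
    for a in np.arange(.113,.195,.012):
        b=H[abs(H[:,2]-a)<.006]
        if len(b): print(round(a,3),len(b),'x',b[:,0].min().round(3),np.median(b[:,0]).round(3),b[:,0].max().round(3),'y',b[:,1].min().round(3),b[:,1].max().round(3))
A1=cv2.imread('pics/s9.png')[100:300,150:350];cv2.imwrite('pics/c9.png',cv2.resize(A1,(600,600),interpolation=cv2.INTER_CUBIC))
E
```

```text
time_s: 16.8
position: [0.5814, -0.0195, 0.2134]
tool_rot: [[0.362, -0.087, -0.928], [-0.033, -0.996, 0.081], [-0.931, 0.001, -0.364]]
ft_force: [-0.9, -1.2, 6.9]
grip_width: 0.017
time_s: 17.3
position: [0.5807, -0.0191, 0.2121]
tool_rot: [[0.359, -0.087, -0.929], [-0.031, -0.996, 0.081], [-0.933, -0.0, -0.361]]
ft_force: [-0.8, 0.2, -0.0]
grip_width: 0.0483
t 17.8 at [ 0.5809 -0.0191  0.2125] F [-0.6  0.4  0.2] w 0.0585 shift [-0.008   0.0011 -0.0001] dr [ 0.   -0.37  0.  ]
s9
0.113 68 x -0.144 -0.124 -0.082 y -0.032 0.032
0.125 122 x -0.147 -0.116 -0.081 y -0.034 0.033
0.137 129 x -0.145 -0.107 -0.079 y -0.029 0.034
0.149 81 x -0.145 -0.11 -0.081 y -0.025 0.035
0.161 12 x -0.116 -0.112 -0.11 y 0.027 0.034
0.173 15 x -0.115 -0.113 -0.11 y 0.017 0.027
0.185 24 x -0.117 -0.113 -0.109 y -0.014 0.02
w9
0.113 1917 x -0.141 -0.105 -0.083 y -0.03 0.031
0.125 265 x -0.141 -0.125 -0.083 y -0.031 0.031
0.137 297 x -0.141 -0.125 -0.08 y -0.031 0.031
0.149 909 x -0.144 -0.108 -0.08 y -0.033 0.034
0.161 126 x -0.115 -0.112 -0.109 y -0.032 0.035
0.173 255 x -0.115 -0.112 -0.109 y -0.027 0.03
0.185 156 x -0.115 -0.112 -0.109 y -0.017 0.019
```

View pics/c9.png

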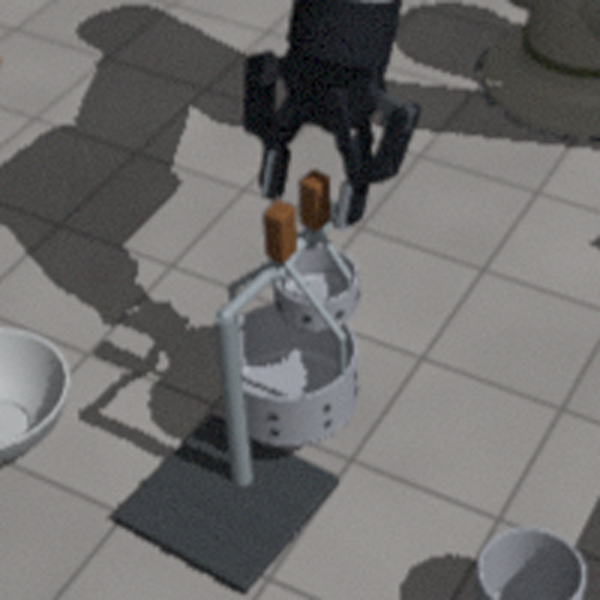

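The crop shows the small pail released and level in the front dip (hoop at local x −112 mm). I'll withdraw along the tool axis, let things settle and make the final check.

```bash
python3 -m crank '{"hand":[80,80,80,80,80],"translation":[[-0.01,0,0],[-0.03,0,0],[-0.06,0,0],[-0.09,0,0],[-0.12,0,0]],"dr":[[0,0,0],[0,0,0],[0,0,0],[0,0,0],[0,0,0]]}' >/dev/null
for i in 1 2; do python3 -m crank '{"hand":[80,80,80,80,80],"translation":[[0,0,0],[0,0,0],[0,0,0],[0,0,0],[0,0,0]],"dr":[[0,0,0],[0,0,0],[0,0,0],[0,0,0],[0,0,0]]}' ; done | tail -5
python3 - <<'E'
from h import *
grab('scene','s10');grab('top','t10')
c,s=np.cos(A),np.sin(A)
P=cloud('s10').reshape(-1,3);d=P-O;L=np.c_[d[:,0]*c+d[:,1]*s,-d[:,0]*s+d[:,1]*c,d[:,2]]
for n,lo,hi,yy,z0,z1 in [('large hoop',-.09,-.05,.06,.11,.14),('large grip',-.085,-.055,.02,.206,.25),('small hoop',-.13,-.095,.05,.152,.187),('small grip',-.128,-.098,.02,.206,.25)]:
    B=L[(L[:,0]>lo)&(L[:,0]<hi)&(abs(L[:,1])<yy)&(abs(L[:,1])>(.008 if 'small hoop' in n else -1))&(L[:,2]>z0)&(L[:,2]<z1)]
    print(n,len(B),np.median(B,0).round(4),B.min(0).round(3),B.max(0).round(3))
B=cv2.imread('pics/s10.png');B0=cv2.imread('pics/scene0.png')
print('cup diff',np.abs(B[275:325,300:350].astype(int)-B0[275:325,300:350]).mean())
cv2.imwrite('pics/c10.png',cv2.resize(B[90:340,130:380],(600,600),interpolation=cv2.INTER_CUBIC))
E
```

```text
time_s: 19.4
position: [0.5376, -0.0153, 0.3244]
tool_rot: [[0.36, -0.087, -0.929], [-0.031, -0.996, 0.081], [-0.932, -0.0, -0.362]]
ft_force: [-0.2, 0.2, -0.1]
grip_width: 0.0583
large hoop 131 [-0.0817  0.0082  0.1291] [-0.089 -0.053  0.11 ] [-0.068  0.056  0.14 ]
large grip 183 [-0.0633  0.0059  0.2293] [-0.08  -0.008  0.206] [-0.058  0.012  0.246]
small hoop 45 [-0.1121  0.0223  0.1742] [-0.115 -0.013  0.152] [-0.109  0.034  0.187]
small grip 176 [-0.106   0.0064  0.2313] [-0.124 -0.007  0.206] [-0.101  0.013  0.247]
cup diff 6.309066666666666
```

View pics/c10.png

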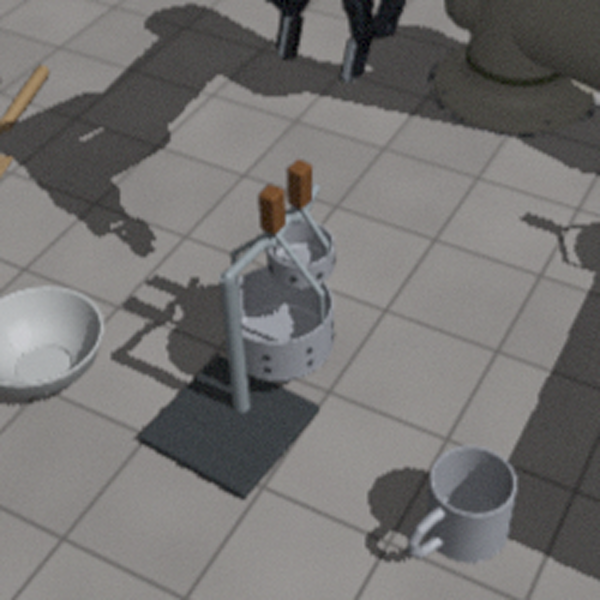

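The last picture shows both pails hanging level, the cup in place and the gripper well clear.

```bash
python3 -c "
from rig import env
print(env.close_job())"
```

```text
the job is handed in; nothing more can be done
None
```

Both baskets are hanging on the hook stand, and I handed the job in at about 19.5 s. The large one went into the rear dip first, then the small one into the front dip.

**Mishap:** I carried the small basket in too high. Its rim apparently struck the underside of the bar, and it tilted about 21° in the grip. I levelled it by pitching the tool, then lowered and released it. I only read the wrist force between moves, so I don't know the peak during that contact; the readings I took never passed about 15 N.

**Last checks:**
- **Small basket:** its hoop sits at hook-local x −112 mm and hangs vertical.
- **Large basket:** its hoop was at x −70 mm on the last clean reading. The final large-hoop measurement also caught part of the pail rim, so I went by the grip and the picture, which showed it in place and level.
- **Cup and gripper:** the cup looked unmoved. The gripper was clear, with about 0 N at the wrist.
- **Stillness:** I waited 1 s after withdrawing before the last picture, but did not compare pictures for motion.

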